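Fetch the eyepiece from behind the reagent bottles

TASK

The spare eyepiece is boxed in behind three reagent bottles on the grey caddy. Move all three bottles onto the dark square mat, then stand the eyepiece upright in the round aluminium rest, and after that stand each bottle back on the very spot of the caddy it came from. Keep everything upright, and leave the loose canister in front of the rest where it is.

Things in the scene. Friction and masses are not known exactly. Their poses are not given: they have to be found in the camera images.
- caddy: Fixed grey bottle caddy, base plate x -80..65, y -92..92 mm in its own frame (x towards its back panel), top 8 mm above the bench; back panel 50 mm high, inner face at x = 60. Dark flush pads (mm): bottles at (10,60), (10,-60), (-45,0), eyepiece at (25,0). Origin at bench level. Caddy and mat lie either side (y) of the rest; which is left changes.
- mat: Fixed thin square dark rubber mat, 160 x 160 x 3 mm, the side area; origin at the centre of its underside, x and y along its edges.
- rest: Fixed round aluminium eyepiece rest, an open cup: outside 64 mm in diameter, 14 mm high, inside 48 mm in diameter, its floor 4 mm above the bench (10 mm deep). Origin: centre of its underside.
- big_bottle: Tallest, widest closed reagent bottle, brown with a black cap: body 57 mm in diameter up to 110 mm, cap 52 mm in diameter above it, 125 mm high in all, about 310 g. Stands upright on one of the caddy's three bottle pads (which one changes). Origin: centre of its underside, z up.
- mid_bottle: Middle-sized closed reagent bottle, white with a blue cap: body 53 mm in diameter up to 103 mm, cap 49 mm in diameter above it, 118 mm high in all, about 220 g. Stands upright on one of the caddy's three bottle pads (which one changes). Origin: centre of its underside, z up.
- small_bottle: Smallest closed reagent bottle, pink with a red cap: body 48 mm in diameter up to 87 mm, cap 44 mm in diameter above it, 102 mm high in all, about 160 g. Stands upright on one of the caddy's three bottle pads (which one changes). Origin: centre of its underside, z up.
- eyepiece: Spare microscope eyepiece, upright: black head, 34 mm in diameter, from 22 to 44 mm height, on a 23 mm steel-coloured tube below; about 70 g. Origin: centre of its underside, z up. It stands on the caddy between the three bottles and the back panel; with the bottles there, a gripper has no room round it.
- canister: Bystander, not to be moved: white canister with a black cap, 36 mm in diameter, 54 mm high, loose on the bench 75 to 85 mm in front of the rest. Origin: centre of its underside.

How it is judged:
By the outcome, as a careful person would: the job done as asked, in the order asked, and still so for the second after the job is handed in, with the robot touching nothing.
It also fails if it takes over 144 s, if anything falls off the work surface, if the arm or the gripper's body presses on something with over 40 N, if the wrist force passes 120 N, or if a joint passes its speed limit or range.

ROBOT

A 7-joint arm with a two-finger parallel gripper is mounted at the origin on a cart in front of the work surface, level with it; the furniture and walls round the work are solid. World frame = base frame: x ahead of the robot, y to its left, z up, the work surface at z = 0. Lengths are in m, angles in rad, forces in N, time in s.
With the tool pointing down it reaches from about 0.4 to 0.925 m from the base axis. Payload 4.1 kg.
Tool frame: the origin (TCP) lies at the very end of the fingers, on their centre line; the grasp point (between the pads) lies 19 mm behind it (bot.hold_point_z is the distance from the TCP to the grasp point, in m); z points along the fingers, y is the direction in which the jaws open and shut (so a half turn about z gives the same grasp; the last joint's range is limited). The gripper opens to 85 mm and grips with 20 to 120 N. Pads are 22 mm wide; open, the fingers measure 114 mm over their backs; the gripper's body (76 mm by 85 mm) begins 54 mm behind the grasp point. The pads swing forward as they close: fully open they stand 13 mm farther back than shut.
Start: joints at [1.004, 0.398, 0.045, 1.537, -0.019, 1.207, -0.051], TCP at [0.293, -0.58, 0.231] pointing down, gripper open.
Joint ranges: [-2.82, 2.82], [-0.49, 2.23], [-1.37, 1.46], [0, 2.46], [-1.36, 4.5], [0.23, 2], [-2.94, 2.94]. Speed limits (rad/s): [2.57, 2.57, 3.14, 3.14, 3.14, 3.14, 3.14].

INTERFACE

Orientations are given as a rotation vector (axis times angle).
In Python, from station import bot, cams gives the robot as it stands. Calls block until the motion is done:
- bot.goto(position, orientation): joint-space move of the TCP to a pose.
- bot.move_linear(position, speed=0.15, frame=None, until_force=None): straight line of the TCP; frame=None keeps the orientation; speed is the mean speed in m/s. With until_force (N) it stops when the force on the tool has changed by that much, and returns True; else False.
- bot.move_joints(angles): joint-space move.
- bot.open_jaws() and bot.close(newtons=None): open the fingers fully, or close them until they stop; newtons is the grip in N (None keeps the last).
- bot.dwell(seconds).
- bot.inverse_kinematics(position, orientation): joint angles nearest the present ones, or None.
- bot.state(): the state.
- cams.read_camera(name): name is "side" or "top"; returns a dict with "color" (420x560x3 uint8, red, green, blue), "depth" (420x560 float32, m along the optical axis (not along the pixel's ray), 0 where there is no reading), "camera_matrix" (3x3 intrinsics, pixels), "R" (3x3) and "t" (3): a world point X has camera coordinates R X + t. Camera axes: x right, y down, z forward; pixel columns grow to the right and rows downward; lengths in m; the calibration is good to about 2 mm. A picture is of the moment at which its call begins.
A pose or a line that the arm cannot do raises bot.PlanningError and nothing moves.
- bot.hand_in(): hands the job in, once; it reports no verdict.
The state is a dict: "time": time; "joints": joint angles; "joint_velocities": joint speeds; "effort": joint torques, N m; "ee_pos": TCP position; "eef_rot": TCP orientation; "wrist_force": force on the tool from outside, world axes, zero at the start; "moment": the same for the moment, N m; "opening": finger opening in m.
Only numpy, scipy, OpenCV 4.12 (cv2) and the standard library are available. Lean on these libraries where they do the work, as an engineer would, in place of code of your own. Each camera call takes 0.05 s, during which the arm holds its last target.

## Working session

There is one attempt and no reset: what is moved stays moved. The work goes in short steps, each a Python script; the robot and the scene stay as the last script left them, time stands still between calls to the robot, and variables do not carry over. Pictures are saved under pics/ and viewed, and the job is handed in when it is done.

```bash
ls; mkdir -p pics
python3 - <<'E'
from station import bot,cams
import cv2,numpy as np
for n in("side","top"):
    c=cams.read_camera(n)
    cv2.imwrite(f"pics/{n}0.png",c["color"][:,:,::-1])
    np.savez(f"pics/{n}0.npz",**c)
    print(n,c["camera_matrix"].tolist(),c["R"].round(4).tolist(),c["t"].round(4).tolist())
print(bot.state(),bot.hold_point_z)
E
```

```text
pics
side [[435.2094472519723, 0.0, 282.0574807216101], [0.0, 435.2094472519723, 208.2646672624961], [0.0, 0.0, 1.0]] [[0.9983, -0.0587, -0.0001], [-0.0246, -0.418, -0.9081], [0.0532, 0.9065, -0.4187]] [-0.5301, 0.1275, 0.8523]
top [[507.9961662620429, 0.0, 281.01212510675674], [0.0, 507.9961662620429, 204.14184918721486], [0.0, 0.0, 1.0]] [[-0.0115, -0.9999, 0.01], [-0.9957, 0.0106, -0.0921], [0.092, -0.0111, -0.9957]] [0.1535, 0.5447, 0.9431]
{'time': 0.1, 'joints': array([ 1.00402981,  0.39910152,  0.04505143,  1.53777005, -0.01870381,
        1.2069146 , -0.050744  ]), 'joint_velocities': array([ 0.00202066, -0.00230141, -0.00087515, -0.00343976,  0.00072703,
        0.00052995, -0.00013831]), 'effort': array([ 4.63379591e-03, -4.76263225e+01,  1.37051180e+00, -2.54950422e+01,
        1.20084017e-02,  5.00143055e-03, -1.30736531e-06]), 'ee_pos': array([ 0.29283297, -0.5796488 ,  0.2303712 ]), 'eef_rot': array([-3.05439515e+00, -7.27773740e-01,  8.32794922e-04]), 'wrist_force': array([-0.39325088,  0.114775  ,  0.91733909]), 'moment': array([-0.04232665,  0.05774562,  0.04231411]), 'opening': 0.08511019667059123} 0.0187
```

View pics/side0.png

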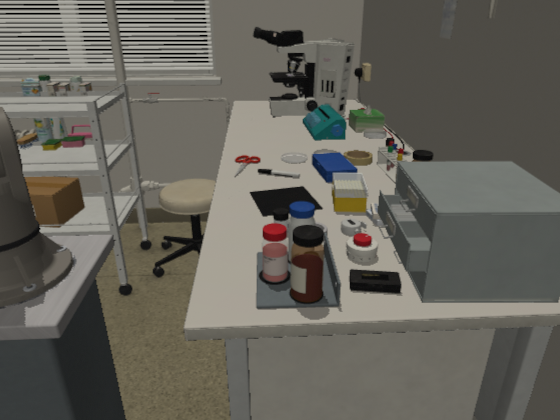

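View pics/top0.png

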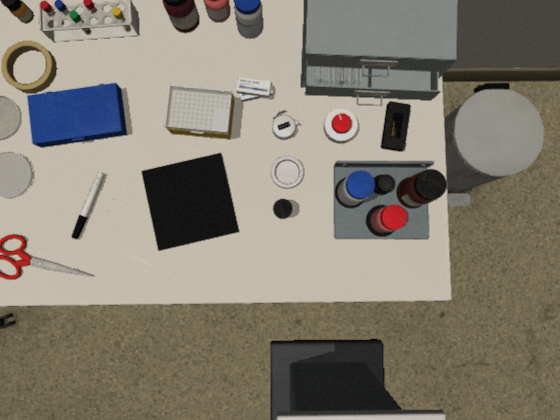

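The side view shows the caddy nearest the side camera, at about (295,275). The big bottle (brown) is at (308,265), mid (blue) at (302,230) and small (red) at (275,255). In the top view, the mat is at (190,202), the rest at (287,172), the canister at (283,208) and the caddy at (382,203). The blue, red and black caps are at (360,186), (393,218) and (430,186), and the eyepiece is at (384,184). Next I'll measure these.

```bash
cat > vis.py <<'E'
import numpy as np,cv2
def ray(c,uv,z):
    K,R,t=c["camera_matrix"],c["R"],c["t"]
    uv=np.atleast_2d(np.asarray(uv,float))
    d=np.c_[(uv-[K[0,2],K[1,2]])/[K[0,0],K[1,1]],np.ones(len(uv))]@R   # R^T d
    o=-R.T@t
    s=(z-o[2])/d[:,2]
    return o+d*s[:,None]
def cloud(c):
    D=c["depth"];K=c["camera_matrix"]
    v,u=np.mgrid[:D.shape[0],:D.shape[1]]
    P=np.stack([(u-K[0,2])/K[0,0]*D,(v-K[1,2])/K[1,1]*D,D],-1)
    W=(P-c["t"])@c["R"]; W[D==0]=np.nan
    return W
def proj(c,X):
    p=(np.atleast_2d(X)@c["R"].T+c["t"])@c["camera_matrix"].T
    return p[:,:2]/p[:,2:]
E
python3 - <<'E'
import numpy as np,cv2
from vis import *
for n,x0,y0,x1,y1,k in(("top",255,140,455,250,4),("side",230,170,400,310,4)):
    im=cv2.imread(f"pics/{n}0.png")[y0:y1,x0:x1]
    cv2.imwrite(f"pics/{n}0c.png",cv2.resize(im,None,fx=k,fy=k,interpolation=cv2.INTER_CUBIC))
c=dict(np.load("pics/top0.npz"))
W=cloud(c);
for nm,uv in dict(mat=(190,202),rest=(287,172),can=(283,208),mid=(360,186),small=(393,218),big=(430,186),eye=(384,184),plate=(350,225),bench=(260,250)).items():
    print(nm,W[uv[1],uv[0]].round(4))
E
```

```text
mat [0.5545 0.3244 0.0013]
rest [0.6115 0.1347 0.0022]
can [0.5364 0.1442 0.054 ]
mid [0.5665 0.0133 0.1276]
small [ 0.5122 -0.0457  0.1096]
big [ 0.5648 -0.1054  0.1316]
eye [ 0.5799 -0.0451  0.0481]
plate [0.5061 0.014  0.0053]
bench [ 0.4599  0.1889 -0.001 ]
```

View pics/top0c.png

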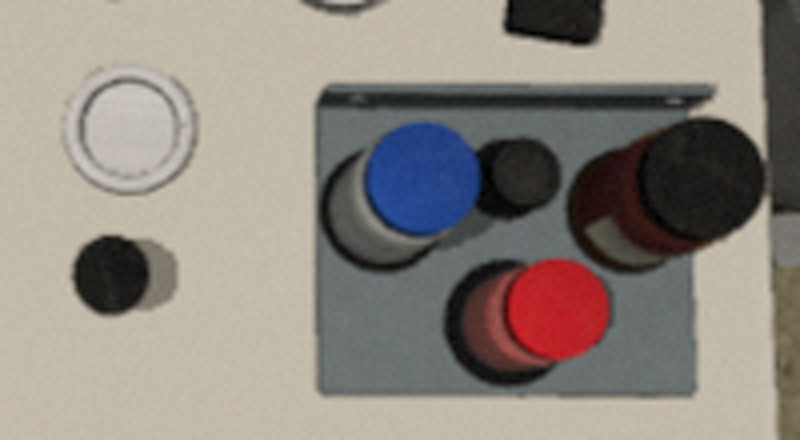

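View pics/side0c.png

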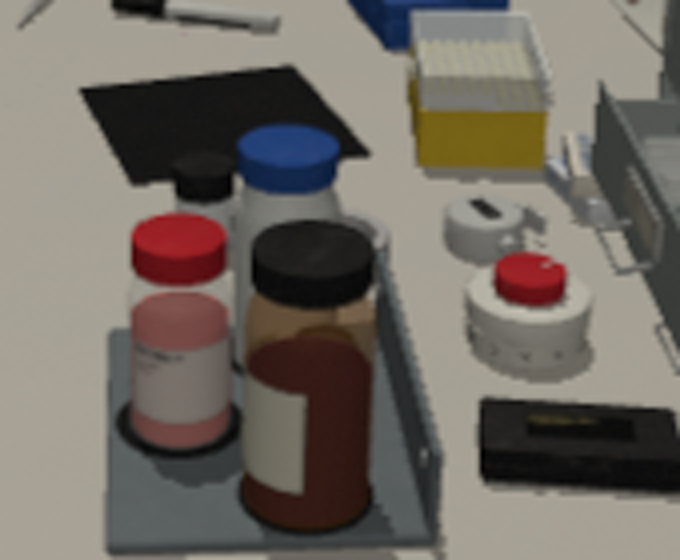

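```bash
cat > meas.py <<'E'
import numpy as np,cv2
from vis import *
def biggest(m,near=None):
    cs,_=cv2.findContours(m.astype(np.uint8),cv2.RETR_EXTERNAL,cv2.CHAIN_APPROX_NONE)
    cs=[k for k in cs if cv2.contourArea(k)>20]
    return max(cs,key=cv2.contourArea)
def win(m,x0,y0,x1,y1):
    o=np.zeros_like(m);o[y0:y1,x0:x1]=m[y0:y1,x0:x1];return o
def circ(c,k,z):
    P=ray(c,k.reshape(-1,2),z)[:,:2].astype(np.float32)
    (x,y),r=cv2.minEnclosingCircle(P); e=cv2.fitEllipse(P*1000)
    return np.round([x,y,r],4),np.round(e[0],1),np.round(e[1],1)
E
python3 - <<'E'
from meas import *
c=dict(np.load("pics/top0.npz"))
W=cloud(c);h=cv2.cvtColor(c["color"],cv2.COLOR_RGB2HSV);H,S,V=[h[...,i].astype(int) for i in range(3)]
print("mid",circ(c,biggest(win((abs(H-112)<12)&(S>150)&(V>60),335,160,385,215)),.126))
print("small",circ(c,biggest(win(((H<6)|(H>174))&(S>205)&(V>120),360,200,415,245)),.110))
Z=W[...,2]
print("bigZ",circ(c,biggest(win(Z>.122,405,160,455,225)),.133))
print("eyeZ",circ(c,biggest(win((Z>.042)&(Z<.054)&(V<90),374,168,397,200)),.052))
print("can",circ(c,biggest(win((Z>.045)&(V<90),265,190,300,225)),.054))
print("midZ",circ(c,biggest(win(Z>.118,335,160,385,215)),.126))
print("smallZ",circ(c,biggest(win(Z>.1,360,200,415,245)),.110))
k=biggest(win(V<70,130,140,250,260)); r=cv2.minAreaRect((ray(c,k.reshape(-1,2),.003)[:,:2]*1000).astype(np.float32));print("mat",r)
# rest: rim by brightness
m=win((Z>.009)&(Z<.02),262,150,312,195);print("restZ",circ(c,biggest(m),.014))
# caddy plate: low-saturation grey-blue
g=c["color"].astype(int); m=win((g[...,2]>g[...,0]+3)&(V<150)&(V>60),325,155,440,245)
m=cv2.morphologyEx(m.astype(np.uint8),cv2.MORPH_CLOSE,np.ones((3,3)))
cv2.imwrite("pics/m.png",m*255)
for r in (200,205,210,215,220,230,235):
    u=np.where(m[r])[0]; print(r,u.min(),u.max())
for q in (338,345,355,365,405,415,425):
    v=np.where(m[:,q])[0]; print(q,v.min(),v.max())
E
```

```text
mid (array([0.5693, 0.0121, 0.0246]), array([569.9,  12.4]), array([45.7, 47.6]))
small (array([ 0.5144, -0.0465,  0.0213]), array([514.5, -45.9]), array([37.1, 40.7]))
bigZ (array([ 0.5672, -0.106 ,  0.0277]), array([ 567.2, -106.3]), array([50.6, 54. ]))
eyeZ (array([ 0.5811, -0.0481,  0.017 ]), array([580.8, -48.1]), array([31.8, 32.6]))
can (array([0.5358, 0.1446, 0.0179]), array([535.9, 144.8]), array([33. , 34.2]))
midZ (array([0.5692, 0.0114, 0.0247]), array([569.4,  11.6]), array([46.5, 48. ]))
smallZ (array([ 0.5136, -0.0475,  0.0229]), array([513.8, -47.7]), array([42.2, 44.2]))
mat ((556.6036376953125, 324.5299987792969), (158.1772918701172, 158.5675048828125), 12.510096549987793)
restZ (array([0.6102, 0.1345, 0.0318]), array([610.2, 134.4]), array([61.4, 61.9]))
200 335 397
205 335 427
210 335 427
215 335 427
220 335 427
230 335 427
235 335 427
338 162 237
345 162 237
355 162 237
365 162 237
405 162 237
415 162 237
425 162 237
```

View pics/m.png

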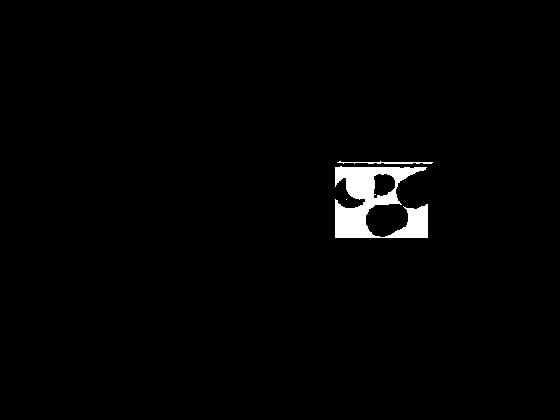

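```bash
cat > fit.py <<'E'
from meas import *
from scipy.optimize import least_squares
def cyl(c,xy,r,z0,z1,rad=.045):
    W=cloud(c).reshape(-1,3);W=W[np.isfinite(W).all(1)]
    m=(W[:,2]>z0)&(W[:,2]<z1)&(np.hypot(*(W[:,:2]-xy).T)<rad);P=W[m,:2]
    s=least_squares(lambda p:np.hypot(*(P-p).T)-r,xy,loss="soft_l1",f_scale=.002)
    return s.x.round(4),len(P),np.sqrt(np.mean(s.fun**2)).round(4)
E
python3 - <<'E'
from fit import *
c=dict(np.load("pics/side0.npz"));t=dict(np.load("pics/top0.npz"))
for n,xy,r,zs in (("big",(.567,-.106),.026,(.121,.13)),("big body",(.567,-.106),.0285,(.04,.115)),("mid",(.5692,.0115),.0245,(.114,.123)),("small",(.5138,-.0475),.022,(.098,.107)),("small body",(.5138,-.0475),.024,(.02,.09)),("can",(.536,.1446),.018,(.01,.05)),):
    print(n,cyl(c,np.array(xy),r,*zs))
print("plate corners",ray(t,[(334.5,237.5),(427.7,237.5)],.008).round(4)[:,:2].tolist())
# plate outline on side view
g=c["color"].astype(int);V=g.max(2)
ov=c["color"][:,:,::-1].copy()
th=np.linspace(0,2*np.pi,40)
def ring(img,cc,x,y,z,r,col):
    cv2.polylines(img,[np.round(proj(cc,np.c_[x+r*np.cos(th),y+r*np.sin(th),0*th+z])*16).astype(int)],True,col,1,shift=4)
im={"side":ov,"top":t["color"][:,:,::-1].copy()}
for n,cc in(("side",c),("top",t)):
    for x,y,z,r in((.568,-.106,.133,.026),(.5695,.0118,.126,.0245),(.514,-.047,.110,.022),(.581,-.048,.052,.017),(.536,.1447,.054,.018),(.6103,.1345,.014,.032),(.514,-.047,.008,.024),(.568,-.106,.008,.0285),(.6103,.1345,.014,.024)):
        ring(im[n],cc,x,y,z,r,(0,255,0))
a=cv2.resize(im["side"][170:310,230:400],None,fx=4,fy=4,interpolation=cv2.INTER_CUBIC)
b=cv2.resize(im["top"][140:250,255:455],None,fx=4,fy=4,interpolation=cv2.INTER_CUBIC)
cv2.imwrite("pics/ovs.png",a);cv2.imwrite("pics/ovt.png",b)
E
```

```text
big (array([ 0.5685, -0.1077]), 151, np.float64(0.0011))
big body (array([ 0.5685, -0.1068]), 1276, np.float64(0.0021))
mid (array([0.5706, 0.0116]), 112, np.float64(0.0011))
small (array([ 0.5146, -0.0482]), 115, np.float64(0.0017))
small body (array([ 0.5147, -0.0477]), 863, np.float64(0.0018))
can (array([0.5372, 0.1464]), 150, np.float64(0.0014))
plate corners [[0.4822, 0.0449], [0.4802, -0.1352]]
```

View pics/ovs.png

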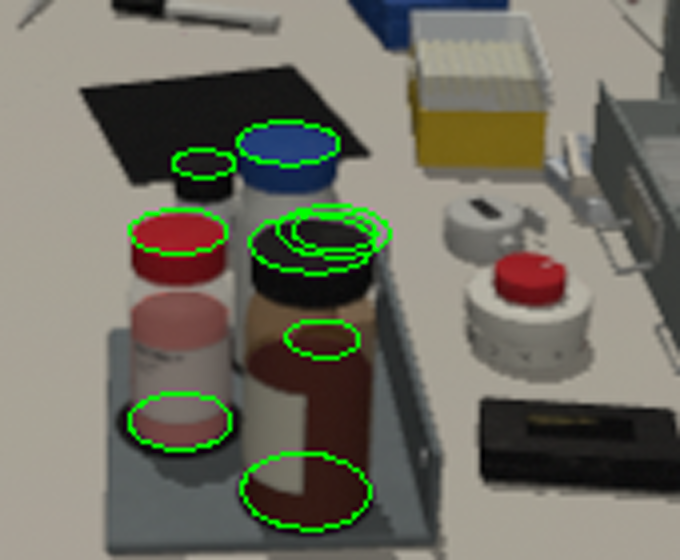

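View pics/ovt.png

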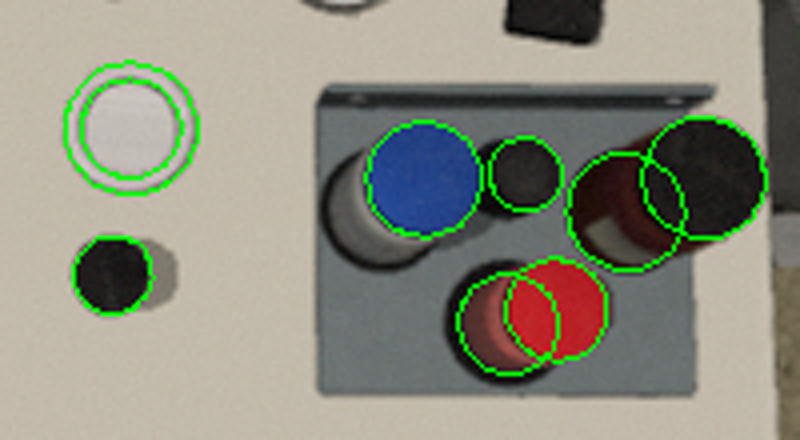

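The depth fits from the side camera agree with the top view to 1–2 mm. I'll write the motion helpers and move the mid bottle first.

```bash
cat > act.py <<'E'
from station import bot,cams
import numpy as np,cv2
from scipy.spatial.transform import Rotation as Rn
hp=bot.hold_point_z
def ori(deg): return (Rn.from_euler('z',deg,degrees=True)*Rn.from_euler('x',180,degrees=True)).as_rotvec()
# home xy, z of surface, grasp height above base, grip N
B=dict(mid=((.570,.0117),.080),big=((.568,-.1063),.085),small=((.5143,-.0475),.070))
a=np.deg2rad(12.5);M=np.array([[np.cos(a),-np.sin(a)],[np.sin(a),np.cos(a)]])
S={n:np.array([.5566,.3245])+M@np.array(p) for n,p in dict(mid=(-.040,.043),big=(-.040,-.043),small=(.043,0)).items()}
TRAV=.235
def st(tag):
    s=bot.state();print(tag,"t%.1f"%s["time"],s["ee_pos"].round(4),"open %.4f"%s["opening"],"F",s["wrist_force"].round(1),"q7 %.2f"%s["joints"][6],flush=True)
def pick(xy,base,gh,psi=90,N=40,up=TRAV,go=True):
    x,y=xy;zt=base+gh-hp
    if go: bot.goto([x,y,up],ori(psi))
    bot.move_linear([x,y,zt],.15,until_force=8);st("at")
    bot.close(N);st("closed")
    bot.move_linear([x,y,up],.15);st("lifted")
def place(xy,base,gh,psi=90,up=TRAV):
    x,y=xy;zt=base+gh-hp
    bot.move_linear([x,y,up],.25)
    bot.move_linear([x,y,zt+.006],.15)
    print("touch",bot.move_linear([x,y,zt-.003],.02,until_force=3));st("down")
    bot.open_jaws();bot.move_linear([x,y,up],.2);st("left")
def snap(tag):
    for n in("side","top"):
        c=cams.read_camera(n);cv2.imwrite(f"pics/{n}_{tag}.png",c["color"][:,:,::-1]);np.savez(f"pics/{n}_{tag}.npz",**c)
E
python3 - <<'E'
from act import *
print(S)
for n in B:
    for p in (B[n][0],S[n]):
        for z in (TRAV,.06): print(n,z,bot.inverse_kinematics([*p,z],ori(90)))
pick(*[B["mid"][0]],.008,B["mid"][1])
snap("mid1")
E
```

```text
{'mid': array([0.50824126, 0.35782314]), 'big': array([0.52685506, 0.27386169]), 'small': array([0.59858073, 0.3338069 ])}
mid 0.235 [ 0.35530196  0.28910469 -0.55175265  1.71484938  0.16211712  1.18330033
 -0.23943682]
mid 0.06 [ 0.3065243   0.48611038 -0.51057754  1.88127323  0.30812619  0.85231951
 -0.35980755]
mid 0.235 [ 0.04744826  0.51499642 -1.03166416  1.58335001  0.45357968  1.30387114
 -1.04899947]
mid 0.06 [ 0.01403012  0.72694644 -0.99365345  1.74578231  0.69156161  1.06195122
 -1.22339547]
big 0.235 [ 0.46121156  0.28911602 -0.43074934  1.69935203  0.12904713  1.18121097
 -0.00292419]
big 0.06 [ 0.44886868  0.48461834 -0.43069801  1.86421662  0.26224773  0.84843744
 -0.11292513]
big 0.235 [ 0.21573985  0.45541537 -1.03186824  1.65116619  0.40644275  1.26913931
 -0.89481405]
big 0.06 [ 0.18358001  0.69302705 -1.01650353  1.81497706  0.68479159  1.03295948
 -1.1058613 ]
small 0.235 [ 0.44625472  0.1800662  -0.4937892   1.83566934  0.09319028  1.14861082
 -0.07903966]
small 0.06 [ 0.39361347  0.39637607 -0.46275277  2.00835277  0.24505611  0.79006372
 -0.21191522]
small 0.235 [ 0.07399478  0.64424061 -1.03356063  1.41583875  0.55222022  1.38952957
 -0.96712683]
small 0.06 [ 0.0473329   0.81202103 -0.96204169  1.5779036   0.71541829  1.13750918
 -1.08138835]
at t3.7 [0.5709 0.0118 0.0702] open 0.0852 F [0.4 0.5 1.4] q7 -0.34
closed t4.1 [0.5707 0.0117 0.0701] open 0.0523 F [-0.5 -0.2  5.1] q7 -0.34
lifted t5.3 [0.5691 0.0115 0.2338] open 0.0524 F [ 0.2  0.1 -3.3] q7 -0.24
```

```bash
python3 -c "
import cv2,numpy as np
a=cv2.imread('pics/side_mid1.png');b=cv2.imread('pics/top_mid1.png')
cv2.imwrite('pics/p1.png',np.hstack([a[80:320,130:430],b[80:320,130:460]]))"
```

```text
(no output)
```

View pics/p1.png

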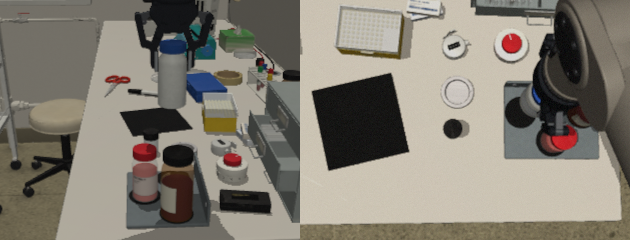

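The side view shows the mid bottle lifted upright between the fingers at (173,75), with the other bottles undisturbed. I'll place it and then move the big bottle.

```bash
python3 - <<'E'
from act import *
place(S["mid"],.003,B["mid"][1])
pick(B["big"][0],.008,B["big"][1],N=50)
place(S["big"],.003,B["big"][1])
snap("big1")
E
python3 -c "
import cv2,numpy as np
a=cv2.imread('pics/side_big1.png');b=cv2.imread('pics/top_big1.png')
cv2.imwrite('pics/p2.png',np.hstack([a[80:320,130:430],b[80:320,130:460]]))"
```

```text
touch True
down t8.6 [0.5088 0.3582 0.0651] open 0.0524 F [-0.  -0.9  4.1] q7 -1.01
left t10.1 [0.5077 0.3571 0.2337] open 0.0854 F [ 0.1 -0.5 -0. ] q7 -0.90
at t13.0 [ 0.5689 -0.1063  0.0753] open 0.0855 F [-0.1  0.1  0.6] q7 -0.18
closed t13.4 [ 0.5689 -0.1064  0.0753] open 0.0559 F [ 0.1 -0.2  4.3] q7 -0.18
lifted t14.6 [ 0.5671 -0.1063  0.2337] open 0.0559 F [ 1.3 -0.  -3.3] q7 -0.07
touch True
down t17.9 [0.5275 0.2742 0.0703] open 0.0564 F [ 0.5 -1.4  5.5] q7 -0.92
left t19.3 [0.5262 0.2732 0.2337] open 0.0854 F [-0.9 -0.3 -0.2] q7 -0.79
```

View pics/p2.png

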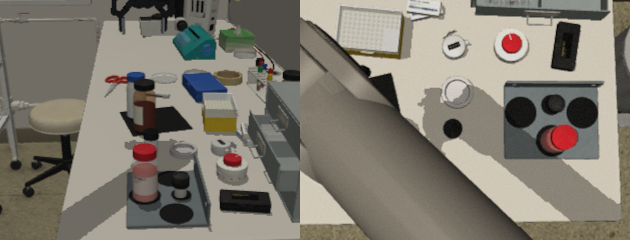

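Both bottles stand on the mat at about (140,100), and the caddy pads they left are clear at (520,112) and (582,112). The small bottle is next.

```bash
python3 - <<'E'
from act import *
pick(B["small"][0],.008,B["small"][1],N=40)
place(S["small"],.003,B["small"][1])
bot.goto([.581,-.048,.235],ori(0)) if bot.inverse_kinematics([.581,-.048,.05],ori(0)) is not None else print("noIK")
st("x")
bot.goto([.45,-.25,.235],ori(0)); snap("sm1"); st("away")
E
python3 - <<'E'
from fit import *
a=cv2.imread('pics/side_sm1.png');b=cv2.imread('pics/top_sm1.png')
cv2.imwrite('pics/p3.png',np.hstack([a[80:320,130:430],b[80:320,130:460]]))
t=dict(np.load("pics/top_sm1.npz"));s=dict(np.load("pics/side_sm1.npz"))
h=cv2.cvtColor(t["color"],cv2.COLOR_RGB2HSV);V=h[...,2].astype(int);Z=cloud(t)[...,2]
try:
    print("eye",circ(t,biggest(win((Z>.042)&(Z<.056),372,166,400,202)),.052))
    print("side eye",cyl(s,np.array([.581,-.048]),.017,.034,.049,.03))
    print("can",circ(t,biggest(win((Z>.045)&(V<90),265,190,300,225)),.054))
except Exception as e: print(e)
E
```

```text
at t21.9 [ 0.5151 -0.0474  0.0601] open 0.0852 F [-0.4  0.2  0.7] q7 -0.32
closed t22.4 [ 0.5149 -0.0476  0.0599] open 0.0469 F [ 0.3 -0.1  5.6] q7 -0.32
lifted t23.7 [ 0.5135 -0.0475  0.2339] open 0.0472 F [ 0.2 -0.4 -1.6] q7 -0.14
touch True
down t27.1 [0.5991 0.3341 0.055 ] open 0.0471 F [0.4 0.5 4.4] q7 -0.96
left t28.6 [0.5979 0.3332 0.2334] open 0.0855 F [-0.9  1.  -0.2] q7 -0.87
x t30.0 [ 0.5813 -0.046   0.2349] open 0.0855 F [0.  0.4 0.7] q7 -1.70
away t31.1 [ 0.4517 -0.2478  0.2351] open 0.0855 F [0.6 0.4 0.1] q7 -1.22
eye (array([ 0.5811, -0.0481,  0.017 ]), array([580.8, -48.4]), array([31.8, 32.3]))
side eye (array([ 0.5826, -0.0486]), 169, np.float64(0.0049))
can (array([0.5358, 0.1446, 0.0179]), array([536.1, 144.7]), array([32.9, 34.4]))
```

View pics/p3.png

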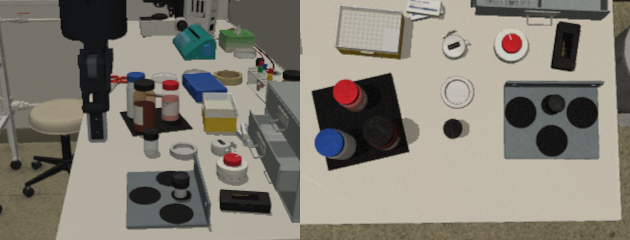

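The top view shows three bottles upright on the mat with their caps at (349,95), (330,143) and (381,133). The eyepiece is alone at (554,104) and all three pads are free. I'll measure the pads and the rest for comparison.

Run:
```python
from fit import *
t=dict(np.load("pics/top_sm1.npz"));s=dict(np.load("pics/side_sm1.npz"))
V=t["color"].max(2).astype(int)
for n,w in dict(mid=(330,170,370,212),big=(397,170,435,212),small=(362,198,405,240)).items():
    k=biggest(win(V<60,*w));print(n,circ(t,k,.008))
h=cv2.cvtColor(s["color"],cv2.COLOR_RGB2HSV);Vs=h[...,2]
for n,w in dict(mid=(255,262,293,286),big=(288,278,328,306),small=(0,0,0,0)).items():
    pass
for n,p in dict(mid=(.57,.0117),big=(.568,-.1063),small=(.5143,-.0475)).items():
    u,v=proj(s,[*p,.008])[0].astype(int)
    try:print("side",n,(u,v),circ(s,biggest(win(Vs<50,u-22,v-14,u+22,v+14)),.008))
    except Exception as e:print(n,e)
# rest inner/outer rim
Z=cloud(t)[...,2]
print("rest",circ(t,biggest(win((Z>.009)&(Z<.02),262,150,312,195)),.014))
Zs=cloud(s);u,v=proj(s,[.6103,.1345,.014])[0].astype(int)
print("rest side",circ(s,biggest(win((Zs[...,2]>.010)&(Zs[...,2]<.018),u-22,v-14,u+22,v+14)),.014))
```

```text
mid (array([0.5703, 0.0127, 0.0306]), array([570.2,  12.7]), array([59. , 59.3]))
big (array([ 0.5685, -0.1073,  0.0306]), array([ 568.5, -107.5]), array([59.1, 59.3]))
small (array([ 0.5143, -0.0466,  0.0305]), array([514.6, -46.5]), array([58.8, 59.3]))
side mid (np.int64(300), np.int64(257)) (array([0.5752, 0.0054, 0.0387]), array([576.4,   7.5]), array([60.9, 73.4]))
side big (np.int64(306), np.int64(292)) (array([ 0.568 , -0.1089,  0.0303]), array([ 567.6, -109. ]), array([57.6, 58.4]))
side small (np.int64(274), np.int64(274)) (array([ 0.5137, -0.0477,  0.03  ]), array([513.7, -47.5]), array([56.1, 59.1]))
rest (array([0.6099, 0.1344, 0.0321]), array([610.1, 134.4]), array([61.4, 62. ]))
rest side (array([0.6106, 0.129 , 0.034 ]), array([610.9, 129.7]), array([60.7, 63.8]))
```

Pads and bottle spots agree within about 1 mm. Now the eyepiece, with the jaws along y.

```bash
python3 - <<'E'
from act import *
pick((.5815,-.0483),.008,.033,psi=0,N=30)
place((.6102,.1344),.004,.033)
bot.goto([.45,-.25,.235],ori(0)); snap("eye1"); st("away")
E
python3 - <<'E'
from fit import *
a=cv2.imread('pics/side_eye1.png');b=cv2.imread('pics/top_eye1.png')
z=lambda i:cv2.resize(i,(400,400),interpolation=cv2.INTER_CUBIC)
cv2.imwrite('pics/p4.png',np.hstack([z(a[160:280,240:360]),z(b[130:250,230:350])]))
t=dict(np.load("pics/top_eye1.npz"));s=dict(np.load("pics/side_eye1.npz"))
V=t["color"].max(2).astype(int);Z=cloud(t)[...,2]
print("eye",circ(t,biggest(win((Z>.03)&(Z<.06),262,150,312,192)),.048))
print("eye zmed",np.nanmedian(Z[(win((Z>.03),262,150,312,192))]))
print("can",circ(t,biggest(win((Z>.045)&(V<90),265,194,300,225)),.054))
E
```

```text
at t33.6 [ 0.5823 -0.0483  0.0232] open 0.0854 F [-0.5 -0.  -0. ] q7 -1.86
closed t34.1 [ 0.5817 -0.0484  0.0226] open 0.0331 F [-0.   1.2  1.5] q7 -1.86
lifted t35.7 [ 0.5809 -0.0483  0.234 ] open 0.0327 F [-0.   1.  -1.5] q7 -1.72
touch True
down t38.5 [0.6107 0.1345 0.0186] open 0.0326 F [-1.2 -0.7  4.5] q7 -2.19
left t40.3 [0.6094 0.134  0.2336] open 0.0853 F [ 0.3 -0.1 -0.4] q7 -2.06
away t42.0 [ 0.451  -0.2487  0.2351] open 0.0858 F [ 0.6 -0.5 -0.2] q7 -1.25
eye (array([0.6091, 0.1337, 0.0172]), array([609.3, 133.8]), array([31.7, 33. ]))
eye zmed 0.045442996488412005
can (array([0.5357, 0.1446, 0.0179]), array([535.9, 144.9]), array([32.9, 34.6]))
```

View pics/p4.png

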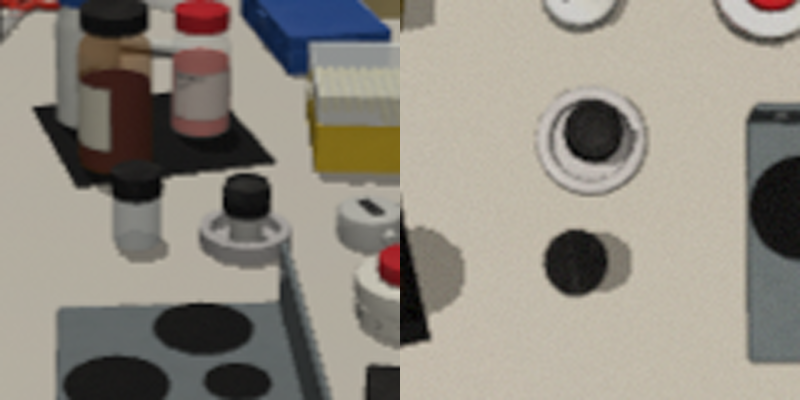

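The eyepiece stands upright in the rest, centred within about 1 mm, with its top at 45–48 mm. The canister hasn't moved. Now I'll return the bottles.

```bash
python3 - <<'E'
from act import *
H=dict(small=(.5143,-.0472),big=(.568,-.1066),mid=(.570,.012))
for n in("small","big","mid"):
    print(n);pick(S[n],.003,B[n][1],N=50); place(H[n],.008,B[n][1])
bot.goto([.45,-.33,.235],ori(0)); bot.dwell(.3); snap("end"); st("away")
E
python3 - <<'E'
from fit import *
a=cv2.imread('pics/side_end.png');b=cv2.imread('pics/top_end.png')
z=lambda i:cv2.resize(i,(400,400),interpolation=cv2.INTER_CUBIC)
cv2.imwrite('pics/p5.png',np.hstack([z(a[160:310,230:380]),z(b[120:280,270:430])]))
s=dict(np.load("pics/side_end.npz"));t=dict(np.load("pics/top_end.npz"))
for n,xy,r,zs in (("big",(.567,-.106),.026,(.121,.13)),("big body",(.567,-.106),.0285,(.04,.115)),("mid",(.5692,.0115),.0245,(.114,.123)),("small",(.5138,-.0475),.022,(.098,.107)),("small body",(.5138,-.0475),.024,(.02,.09))):
    print(n,cyl(s,np.array(xy),r,*zs))
Z=cloud(t)[...,2];V=t["color"].max(2).astype(int)
for n,zz,top,w in(("big",.122,.133,(405,160,455,225)),("mid",.118,.126,(335,160,385,215)),("small",.1,.110,(360,200,415,245)),("eye",.03,.048,(262,150,312,192)),("can",.045,.054,(265,194,300,225))):
    try:print(n,circ(t,biggest(win(Z>zz,*w)),top))
    except Exception as e:print(n,e)
E
```

```text
small
at t45.2 [0.5978 0.3328 0.062 ] open 0.0854 F [-1.1 -2.4  6.7] q7 -1.20
closed t45.6 [0.599  0.3345 0.0643] open 0.0468 F [ 1.7  1.1 12.2] q7 -1.20
lifted t46.9 [0.5983 0.3332 0.2336] open 0.0471 F [ 0.2 -0.6 -1.6] q7 -1.09
touch True
down t50.1 [ 0.5128 -0.0466  0.0687] open 0.0467 F [-0.4 -0.5  6.1] q7 -0.59
left t51.6 [ 0.5134 -0.0475  0.2338] open 0.0850 F [ 0.6  0.1 -0.9] q7 -0.37
big
at t54.1 [0.5275 0.2744 0.0703] open 0.0853 F [ 0.1 -0.4  0.2] q7 -1.10
closed t54.4 [0.5276 0.2742 0.0703] open 0.0560 F [ 0.5 -0.1  4.8] q7 -1.10
lifted t55.7 [0.5264 0.2733 0.2338] open 0.0558 F [ 0.2  0.4 -3.7] q7 -0.97
touch True
down t58.9 [ 0.5687 -0.1068  0.0753] open 0.0560 F [-0.4 -0.7  4.7] q7 -0.44
left t60.3 [ 0.5671 -0.1069  0.2338] open 0.0854 F [-0.7  1.6 -0.1] q7 -0.30
mid
at t63.3 [0.5087 0.3585 0.0654] open 0.0857 F [ 0.4 -0.   0.4] q7 -1.24
closed t63.7 [0.5088 0.3581 0.0652] open 0.0519 F [ 0.7 -1.4  4.9] q7 -1.24
lifted t65.0 [0.5079 0.3572 0.2338] open 0.0522 F [ 0.2 -0.3 -2.5] q7 -1.12
touch True
down t68.1 [0.5707 0.012  0.0701] open 0.0520 F [-0.2 -0.1  4.6] q7 -0.68
[... 169 characters left out ...]
84, -0.1078]), 147, np.float64(0.0009))
big body (array([ 0.5685, -0.107 ]), 1279, np.float64(0.0022))
mid (array([0.5707, 0.0123]), 105, np.float64(0.0013))
small (array([ 0.5122, -0.0486]), 106, np.float64(0.0008))
small body (array([ 0.5122, -0.0482]), 890, np.float64(0.0018))
big (array([ 0.5666, -0.1066,  0.0274]), array([ 567.2, -106.5]), array([50.7, 53.5]))
mid (array([0.5695, 0.0122, 0.0249]), array([569.5,  12.2]), array([46.9, 48. ]))
small (array([ 0.5112, -0.048 ,  0.0226]), array([511.1, -48.1]), array([42.6, 44.1]))
eye (array([0.6091, 0.1337, 0.0172]), array([609.3, 133.8]), array([31.4, 33.3]))
can (array([0.5357, 0.1446, 0.0179]), array([535.9, 144.4]), array([33.8, 34.5]))
```

View pics/p5.png

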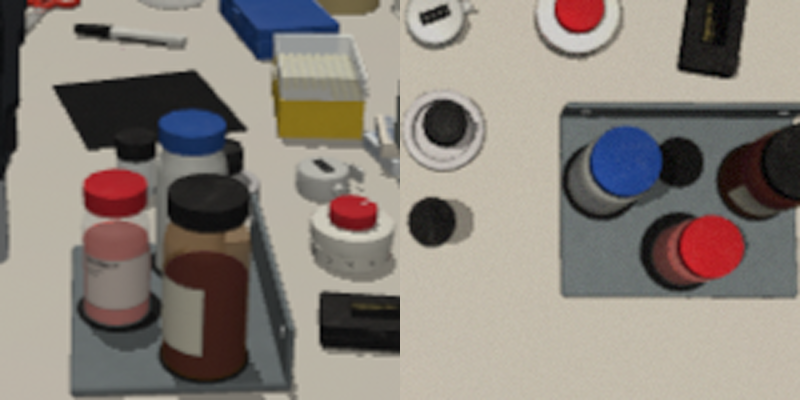

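The final picture shows all three bottles upright on their pads, the eyepiece in the rest, the canister in place and an empty mat. The small bottle is about 2.5 mm off its start in x. Re-gripping it between the taller bottles would risk more than it gains, so I'm handing in.

Run:
```python
from act import *
bot.hand_in(); st("done")
```

```text
the job is handed in; nothing more can be done
the job is handed in; nothing more can be done
```

The job is done and handed in. I moved the three bottles onto the mat (mid, big, small) and stood the eyepiece upright in the rest. I then put the bottles back on the caddy (small, big, mid), finishing at about 71 s of the 144 s allowed.

**Last checks, from both cameras:**
- **Bottles:** all upright; for the big and small ones the cap and body positions agree within 1 mm. Big and mid are within about 1 mm of their starting spots. The small bottle is about 2.5 mm off in x but still well inside its pad. I left it, because re-gripping it between the taller bottles was riskier than the error.
- **Eyepiece:** upright in the rest, within about 1 mm of its centre.
- **Canister:** unchanged within measurement noise.

**Disagreed or went off plan:**
- **Early stop on the small bottle:** when I picked it up from the mat, the descent stopped about 7 mm high on a force change of about 8 N. The reading reached 12 N while the jaws closed, and I did not find the cause. The bottle was gripped higher than planned and set down a few millimetres early at about 6 N, which probably explains its offset.
- **Rest position:** the side camera's depth put the rest about 5 mm away in y from the top view. I used the top view, and the eyepiece seated correctly.

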